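# Stand the white backdrop board behind the test tubes

## Robot

A 6-joint arm with a two-finger parallel gripper is mounted at the origin on the work surface. World frame = base frame: x ahead of the robot, y to its left, z up, the work surface at z = 0. Lengths are in mm, angles in rad, forces in N, time in s.
With the tool pointing down it reaches from about 275 to 750 mm from the base axis. Payload 10.2 kg.
Tool frame: the origin (TCP) lies midway between the tips of the shut fingers; the grasp point (between the pads) lies 19 mm behind it; z points along the fingers, y is the direction in which the jaws open and shut (so a half turn about z gives the same grasp; the last joint's range is limited). The gripper opens to 85 mm and grips with 20 to 120 N. Pads are 22 mm wide; open, the fingers measure 114 mm over their backs; the gripper's body (76 mm by 85 mm) begins 54 mm behind the grasp point. The pads swing forward as they close: fully open they stand 13 mm farther back than shut.
Start: joints at [1.076, 0.313, 1.498, -0, 1.331, -0.223], TCP at [140.957, 505.729, 231.294] pointing down, gripper open.
Joint ranges: [-2.94, 2.94], [-0.97, 2.17], [0.19, 2.56], [-1.23, 4.37], [0.02, 3.11], [-2.88, 2.88]. Speed limits (rad/s): [2.39, 2.39, 3.01, 3.14, 3.14, 3.14].

## Interface

Orientations are given as a unit quaternion [w, x, y, z].
In Python, from rig import sense, optics, ctrl gives the robot as it stands.
- The arm moves only by the tool play_rows, never from a script. Its argument "plan" is a list of rows, each a list of 7 numbers: the shift along the world's x, y, z in mm, then the turn, a rotation vector about the world's x, y, z in rad, then the opening, from -1 (shut) to 1 (fully open), so that 0 is half open. A call has 1 to 5 rows; each row shifts and turns the pose as measured when the row begins; what a row does not reach is not made up. A row lasts 1/12 s, in which the tool goes at most 41.7 mm and 7.16 degrees, less where a joint would pass 70% of its speed; a pose out of reach is approached as far as the arm can. A call is refused whole if a number of a shift passes 41.7 or a number of a turn 0.125, either way. A call with a gripper value outside its range is refused whole. The fingers move at their own pace and stop on an object; "grip_force" is the grip in N (left out, the last holds). Time passes only in rows, so rows that do not move let the fingers close. It gives the time, the measured TCP pose, the force and the opening at its end, in the units of the state.
- sense(): the state, without advancing time (a new reading comes with each control period).
- optics.capture(name): name is "scene" or "top" or "wrist"; returns a dict with "img" (420x560x3 uint8, blue, green, red), "fx", "fy", "cx", "cy" (pixels), "world_to_cam" (4x4, takes a point from world to camera coordinates). Camera axes: x right, y up, looking along -z (the intrinsics and any distortion apply to the point x, -y, -z); pixel columns grow to the right and rows downward; lengths in mm; the calibration is good to about 2 mm. A picture is of the moment at which its call begins. There is no depth.
- ctrl.finish_job(): hands the job in, once; it reports no verdict.
The state is a dict: "time_s": time; "joints": joint angles; "dq": joint speeds; "tau": joint torques, N m; "eef_pos": TCP position; "ee_rot": TCP orientation; "force": force on the tool from outside, world axes, zero at the start; "wrist_torque": the same for the moment, N m; "grip_width": opening from 0.0 (shut) to 1.0 (fully open).
Only numpy, scipy, OpenCV 4.12 (cv2) and the standard library are available. Lean on these libraries where they do the work, as an engineer would, in place of code of your own. Each camera call takes 0.05 s, during which the arm holds its last target. There are 200 camera calls.

## Task

Set up the white backdrop board so that the tubes can be read against it. It lies flat on the table: first lean it lengthwise on the sloping wooden rest and let go, then take it again by its upper edge and stand it upright on its long thin edge, wholly on the grey strip of the black mat and running along the strip beside the tube rack. Leave the beaker, the small bottle and the matchbox where they stand.

Things in the scene. Friction and masses are not known exactly. Their poses are not given: they have to be found in the camera images.
- board: The backdrop board: a plain flat plywood block with white faces, 150 x 66 x 20 mm, 0.1 to 0.2 kg, loose, lying flat on the table at the start. Origin at its centre; x along the 150 mm length, y along the 66 mm width, z through the 20 mm thickness. Its two faces and its two long edges are alike: either edge may be down, either face may look at the tubes.
- rest: Sloping wooden rest, fixed. Origin at the centre of its underside, x along its length, z up. Base plate 170 (x) x 110 (y) x 12 mm; on it a narrow rib carries a panel 150 mm long (x), 38 mm up the slope, 8 mm thick, sloping at 45 degrees, that rises towards +y. Its upper face runs from y = -25, z = 45 mm (foot) to y = 2, z = 72 mm (top); the face looks to -y and up.
- rest_foot (a point): Middle of the foot of the rest's sloping face (rest frame x = 0, y = -25, z = 45 mm; axes the rest's). At the foot are two lips, at x = -75 to -51 and 51 to 75 mm, that stand 12 mm proud of the face and hold the board's lower long edge; between them it is open, with room for a finger.
- rest_seat (a point): Where the board's centre lies when it leans fully on the rest, its lower long edge on the lips: in the rest's frame x = 0, y = -8.7, z = 75.4 mm. Axes are the rest's. The board's upper 28 mm then overhang the panel's top, with nothing but the base plate below the overhang, so it can be pinched there by its thickness.
- mat: Black rubber mat 200 x 160 x 3 mm, fixed, carrying a white tube rack. Origin at the centre of its underside, x along its 200 mm length, z up. The rack (170 x 40 mm, with six glass tubes in a row along x, tops 87 mm above the table) is centred at y = +48 mm, fixed to the mat.
- strip_mid (a point): Centre of the grey strip on the mat's upper surface (mat x = 0, y = -40, z = 3 mm). The strip is 190 mm along x and 50 mm along y, flush; axes are the mat's. The rack's near face is 68 mm away towards +y.
- beaker: Bystander: glass beaker, 66 mm across, 85 mm high; origin at the centre of its underside, on the table beyond the middle.
- bottle: Bystander: small white bottle, 44 mm across, 75 mm high, beyond the mat's rack; origin at the centre of its underside.
- matchbox: Bystander: cardboard matchbox 55 x 36 x 16 mm, on the table off the rest's +x end; origin at the centre of its underside.
Mind the look-alikes: they are no part of the job. Of the things that look like the board, the larger one is meant.

How it is judged (in metres and radians):
On the way:
1. the board leans on the sloping rest, its face 35 to 55 degrees from level and its centre within 25 mm of the seat, let go by the fingers ((angle between board's own z axis and vertical between 0.61 and 0.96 rad or angle between board's own z axis and vertical between 2.18 and 2.53 rad) and distance between board and rest_seat below 0.025 m and contact force between the fingers and board below 0.05 N and linear speed of board below 0.02 m/s), for 0.2 s.
At the end, for the whole second after the job is handed in: the board stands at rest on a long thin edge on the mat: its width axis within 0.1 rad of vertical, its length within 0.2 rad of the strip's, its centre within 22 mm along and 17 mm across of the strip's middle and 29 to 37 mm above the mat (angle between the y axis of board and the z axis of mat, either way round below 0.1 rad and angle between the x axis of board and the x axis of mat, either way round below 0.2 rad and x of board in the frame of strip_mid between -0.022 and 0.022 m and y of board in the frame of strip_mid between -0.017 and 0.017 m and z of board in the frame of strip_mid between 0.029 and 0.037 m and linear speed of board below 0.02 m/s and angular speed of board below 0.1 rad/s); the robot touches nothing.
It fails at once if a bystander (beaker, bottle, matchbox) is moved by more than 30 mm (distance of any of beaker, bottle, matchbox from where it was at the start of the episode above 0.03 m).
It also fails if it takes over 62 s, if anything falls off the work surface, if the arm or the gripper's body presses on something with over 40 N, if the wrist force passes 120 N, or if a joint passes its speed limit or range.

## Working session

There is one attempt and no reset: what is moved stays moved. The work goes in short steps, Python scripts to look and compute and a tool call to move; the robot and the scene stay as the last step left them, time stands still between calls to the robot, and variables do not carry over. Pictures are saved under pics/ and viewed, about 8 in all and at most 12, crops included, and the job is handed in when it is done.

Besides the shell and the picture viewer there is one more tool, called after "Emit:" by a JSON object that holds its "api" and its "payload", one argument or row to a line. play_rows: Moves the arm, as the interface text tells. Its arguments: {"type":"object","properties":{"plan":{"type":"array"},"grip_force":{"type":"number"}},"required":["plan"]}

```bash
mkdir -p pics; cat > h.py <<'E'
import numpy as np, cv2
from rig import sense, optics, ctrl
from scipy.spatial.transform import Rotation as R
def cap(n,f=None):
    c=optics.capture(n)
    if f: cv2.imwrite('pics/'+f,c['img'])
    return c
def ray(c,u,v,z):
    W=np.linalg.inv(np.array(c['world_to_cam'])); d=W[:3,:3]@np.array([(u-c['cx'])/c['fx'],-(v-c['cy'])/c['fy'],-1]); o=W[:3,3]
    return o+d*(z-o[2])/d[2]
def proj(c,p):
    q=(np.array(c['world_to_cam'])@np.append(p,1))[:3]; return np.array([c['cx']+c['fx']*q[0]/-q[2], c['cy']+c['fy']*-q[1]/-q[2]])
E
python3 - <<'E'
from h import *
a=cap('scene','s1.png');b=cap('top','t1.png')
for c in(a,b): print({k:v for k,v in c.items() if k!='img'})
print(sense())
E
```

```text
{'fx': 456.71496653268883, 'fy': 456.71496653268883, 'cx': 286.59812012226377, 'cy': 202.8531716311486, 'world_to_cam': array([[-5.80837310e-01,  8.13863487e-01, -1.59449965e-02,
         3.34161245e+02],
       [-4.73423931e-01, -3.21808601e-01,  8.19944514e-01,
         2.25715319e+02],
       [ 6.62191664e-01,  4.83803109e-01,  5.72220894e-01,
        -1.36141669e+03],
       [ 0.00000000e+00,  0.00000000e+00,  0.00000000e+00,
         1.00000000e+00]])}
{'fx': 530.9029910194575, 'fy': 530.9029910194575, 'cx': 282.2869248026062, 'cy': 209.16708487994052, 'world_to_cam': array([[ 2.73702490e-02, -9.99560275e-01, -1.14072543e-02,
        -1.35894935e+01],
       [ 9.92567419e-01,  2.58215636e-02,  1.18925043e-01,
        -5.97533545e+02],
       [-1.18578195e-01, -1.45774770e-02,  9.92837705e-01,
        -1.34097033e+03],
       [ 0.00000000e+00,  0.00000000e+00,  0.00000000e+00,
         1.00000000e+00]])}
{'time_s': 0.1, 'joints': array([ 1.07556810e+00,  3.13376782e-01,  1.49836270e+00,  5.85989136e-06,
        1.33102205e+00, -2.23425356e-01]), 'dq': array([-0.00052834, -0.00122402, -0.00112856, -0.00090595,  0.00263536,
        0.00069567]), 'tau': array([ 3.83419465e-03, -4.12903869e+01, -2.60141981e+01, -1.41047963e-04,
        3.06667949e-03,  7.77017635e-05]), 'eef_pos': array([140.85403597, 505.50696512, 230.80054516]), 'ee_rot': array([-2.08180068e-04,  1.35484157e-01,  9.90779341e-01, -5.46116583e-04]), 'force': array([-0.02007495,  1.06429968, -0.16316924]), 'wrist_torque': array([-0.03839106,  0.03982077, -0.03157195]), 'grip_width': 1.0038747440811113}
```

View pics/t1.png

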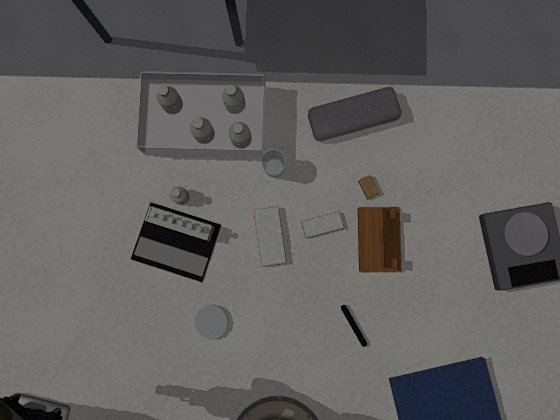

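View pics/s1.png

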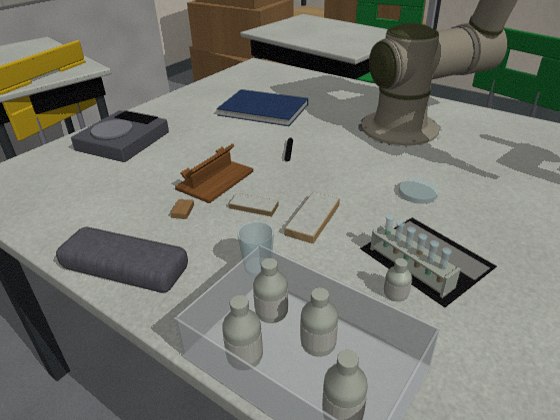

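The top view shows the board at about (270,236), with the decoy at (322,224). The rest is at (379,240), the mat at (176,242), the matchbox at (369,187), the beaker at (273,162) and the bottle at (179,195). I'll zoom in on these for accurate corners.

```bash
python3 - <<'E'
from h import *
t=cv2.imread('pics/t1.png');s=cv2.imread('pics/s1.png')
f=lambda im,x,y,w,h,k: cv2.resize(im[y:y+h,x:x+w],None,fx=k,fy=k,interpolation=cv2.INTER_CUBIC)
A=f(t,120,170,300,120,2.6667)
B=f(s,160,130,190,60*1+55,4.2)[:,:800]
B=cv2.resize(B,(496,300));C=f(t,345,170,70,110,2.7)
o=np.zeros((600,800,3),np.uint8);o[:A.shape[0],:A.shape[1]]=A[:320,:800];o[300:600,:496]=B[:,:496];o[300:597,500:689]=C[:297]
cv2.imwrite('pics/z.png',cv2.convertScaleAbs(o,alpha=1.7))
E
```

```text
(no output)
```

View pics/z.png

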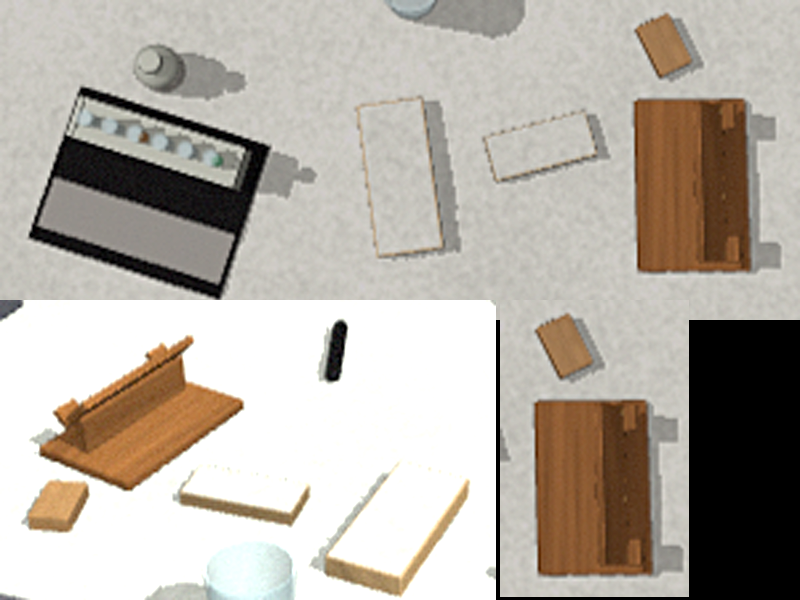

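```bash
cat > pose.py <<'E'
from h import *
E
python3 - <<'E'
from h import *
c=cap('top')
for n,z,P in [('board',20,[(358,106),(422,97),(442,247),(377,256)]),('rest',12,[(636,100),(745,100),(749,270),(638,271)]),('mat',3,[(80,88),(269,146),(219,297),(31,237)]),('strip',3,[(62,179),(238,233),(221,287),(43,229)]),('match',16,[(635,28),(668,14),(692,61),(661,77)])]:
    p=np.array([ray(c,u/2.6667+120-.3,v/2.6667+170-.3,z)[:2] for u,v in P])
    e=np.roll(p,-1,0)-p
    print(n,p.mean(0).round(1),p.round(0).tolist(),np.linalg.norm(e,axis=1).round(1),np.degrees(np.arctan2(e[:,1],e[:,0])).round(1))
E
```

```text
board [529.   33.8] [[597.0, 77.0], [607.0, 14.0], [461.0, -9.0], [451.0, 53.0]] [ 63.6 148.2  63.7 148.1] [ -80.4 -170.8   99.4    9.1]
rest [ 528.7 -252.7] [[611.0, -197.0], [614.0, -304.0], [447.0, -309.0], [443.0, -201.0]] [107.4 166.7 107.9 167.8] [ -88.5 -178.6   92.1    1.3]
mat [508.3 281.7] [[610.0, 357.0], [557.0, 165.0], [407.0, 208.0], [460.0, 397.0]] [198.8 155.9 196.1 154.8] [-105.5  164.    74.1  -15. ]
strip [468.2 288.4] [[518.0, 369.0], [470.0, 192.0], [416.0, 207.0], [468.0, 385.0]] [183.8  55.2 186.1  52.4] [-105.3  164.9   73.8  -17.7]
match [ 666.  -223.6] [[682.0, -195.0], [697.0, -227.0], [651.0, -251.0], [634.0, -221.0]] [35.8 52.4 34.7 55. ] [ -65.4 -152.7  118.8   28.4]
```

Poses from the corners (all sizes agree within about 3 mm):

| Item | Centre (mm) | Angle |
|---|---|---|
| Board | (529, 34) | 9.2° |
| Rest | (529, -253) | about 1.4°, rising towards +y |
| Mat | (508, 282) | mat x at 74.5° |
| Strip middle | about (469, 291) | – |

I'm moving to above the board now.

Emit:
{"api": "play_rows", "payload": {
  "plan": [
    [26,-31.5,0,0,0,0.029,1],
    [26,-31.5,0,0,0,0.029,1],
    [26,-31.5,0,0,0,0.029,1],
    [26,-31.5,0,0,0,0.029,1],
    [26,-31.5,0,0,0,0.029,1]
  ],
  "grip_force": 30
}}

```text
time_s: 0.57
eef_pos: [269.0, 346.0, 229.1]
ee_rot: [-0.001, 0.054, 0.999, -0.001]
force: [1.2, 0.3, -0.2]
grip_width: 0.998
```

Emit:
{"api": "play_rows", "payload": {
  "plan": [
    [26,-31.5,0,0,0,0.029,1],
    [26,-31.5,0,0,0,0.029,1],
    [26,-31.5,0,0,0,0.029,1],
    [26,-31.5,0,0,0,0.029,1],
    [26,-31.5,0,0,0,0.029,1]
  ]
}}

```text
time_s: 0.98
eef_pos: [399.5, 183.1, 229.1]
ee_rot: [-0.001, -0.022, 1.0, -0.001]
force: [0.7, 0.6, 0.2]
grip_width: 1.0
```

Emit:
{"api": "play_rows", "payload": {
  "plan": [
    [26,-31.5,0,0,0,0.029,1],
    [26,-31.5,0,0,0,0.029,1],
    [26,-31.5,0,0,0,0.029,1],
    [26,-31.5,0,0,0,0.029,1],
    [26,-31.5,0,0,0,0.029,1]
  ]
}}

```text
time_s: 1.4
eef_pos: [529.8, 20.4, 228.8]
ee_rot: [-0.001, -0.097, 0.995, -0.001]
force: [-0.3, 0.6, 0.1]
grip_width: 0.998
```

```bash
cat >> h.py <<'E'
def Rt(yaw,tilt=0):
    "tool down with jaw axis y at yaw(deg), then rolled about world x by tilt(deg)"
    y=np.radians(yaw); Y=np.array([np.cos(y),np.sin(y),0]); Z=np.array([0,0,-1.]); X=np.cross(Y,Z)
    return R.from_rotvec([np.radians(tilt),0,0])*R.from_matrix(np.c_[X,Y,Z])
def delta(pos,rot):
    s=sense(); q=s['ee_rot']; r=R.from_quat([q[1],q[2],q[3],q[0]])
    print('t',round(s['time_s'],2),'pos',s['eef_pos'].round(1),'d',(np.array(pos)-s['eef_pos']).round(1),'turn',(rot*r.inv()).as_rotvec().round(3),'j',s['joints'].round(2),'w',round(float(s['grip_width']),3),'F',s['force'].round(1))
E
python3 -c "
from h import *
delta([529,34,100],Rt(99.2))"
```

```text
t 1.4 pos [529.8  20.4 228.8] d [  -0.8   13.6 -128.8] turn [ 0.001 -0.002 -0.035] j [-0.18  0.33  1.48 -0.    1.33 -1.95] w 0.998 F [-0.3  0.6  0.1]
```

Emit:
{"api": "play_rows", "payload": {
  "plan": [
    [0,5,-38,0,0,-0.01,1],
    [0,5,-38,0,0,-0.01,1],
    [-1,3,-38,0,0,-0.01,1],
    [0,0,-38,0,0,-0.005,1],
    [0,0,0,0,0,0,1]
  ]
}}

```text
time_s: 1.82
eef_pos: [533.4, 25.2, 71.8]
ee_rot: [0.002, -0.075, 0.997, -0.002]
force: [-1.2, -0.2, -1.7]
grip_width: 1.003
```

```bash
python3 -c "
from h import *
delta([529,34,-3],Rt(99.2))
c=cap('wrist','w1.png')
for a in [(-75,-33),(75,-33),(75,33),(-75,33)]:
    t=np.radians(9.2);print(proj(c,[529+a[0]*np.cos(t)-a[1]*np.sin(t),33.8+a[0]*np.sin(t)+a[1]*np.cos(t),20]).round(0))
"
```

```text
t 1.82 pos [533.4  25.2  71.8] d [ -4.4   8.8 -74.8] turn [0.004 0.005 0.011] j [-0.17  0.51  1.66 -0.    0.96 -1.89] w 1.003 F [-1.2 -0.2 -1.7]
[240. 107.]
[249. 319.]
[338. 318.]
[348. 106.]
```

View pics/w1.png

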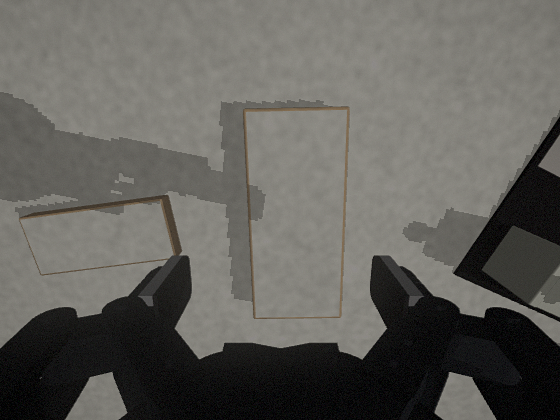

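The wrist picture shows the board's corners at (244,109), (349,107), (341,318) and (254,318). That's within 2 mm of my prediction, so I'm descending and gripping.

Emit:
{"api": "play_rows", "payload": {
  "plan": [
    [-1.5,3.5,-12,0.001,0.001,0.003,1],
    [-1.5,3.5,-15,0.001,0.001,0.003,1],
    [-1,2.5,-15,0.001,0.001,0.003,1],
    [-0.5,1,-15,0.001,0.001,0.002,1],
    [0,0.5,-12,0,0,0,1]
  ]
}}

```text
time_s: 2.28
eef_pos: [538.7, 35.5, 18.5]
ee_rot: [0.013, -0.082, 0.997, -0.003]
force: [-0.7, 0.2, -0.4]
grip_width: 1.003
```

```bash
python3 -c "
from h import *
delta([529,35.5,-3],Rt(99.2))"
```

```text
t 2.28 pos [538.7  35.5  18.5] d [ -9.7   0.  -21.5] turn [ 0.004  0.026 -0.003] j [-0.15  0.6   1.69 -0.    0.83 -1.89] w 1.003 F [-0.7  0.2 -0.4]
```

Emit:
{"api": "play_rows", "payload": {
  "plan": [
    [-4,0,0,0.002,0.012,0,1],
    [-4,0,0,0.002,0.012,0,1],
    [-2,0,-7,0,0.004,0,1],
    [-2,0,-7,0,0.004,0,1],
    [-1,0,-4,0,0.002,0,1]
  ]
}}

```text
time_s: 2.7
eef_pos: [528.1, 35.0, 5.1]
ee_rot: [-0.002, -0.082, 0.997, -0.0]
force: [-0.4, -0.1, -0.0]
grip_width: 0.996
```

```bash
python3 -c "
from h import *
delta([529,35.5,-3],Rt(99.2))"
```

```text
t 2.7 pos [528.1  35.    5.1] d [ 0.9  0.5 -8.1] turn [ 0.001 -0.003 -0.004] j [-0.15  0.61  1.71 -0.    0.82 -1.89] w 0.996 F [-0.4 -0.1 -0. ]
```

Emit:
{"api": "play_rows", "payload": {
  "plan": [
    [0.5,0.5,-4,0,0,0,1],
    [0,0,-3,0,0,0,1],
    [0,0,-1,0,0,0,1],
    [0,0,0,0,0,0,-0.5],
    [0,0,0,0,0,0,-0.5]
  ],
  "grip_force": 40
}}

```text
time_s: 3.12
eef_pos: [528.4, 35.4, -4.2]
ee_rot: [-0.002, -0.082, 0.997, -0.0]
force: [-7.9, 0.7, 12.5]
grip_width: 0.766
```

Emit:
{"api": "play_rows", "payload": {
  "plan": [
    [0,0,0,0,0,0,-0.5],
    [0,0,0,0,0,0,-0.5],
    [0,0,0,0,0,0,-0.5],
    [0,0,0,0,0,0,-0.5]
  ]
}}

```text
time_s: 3.45
eef_pos: [528.4, 35.5, -4.1]
ee_rot: [-0.002, -0.082, 0.997, -0.0]
force: [0.1, 0.1, -0.8]
grip_width: 0.761
```

```bash
python3 -c "
from h import *
delta([529,35.5,-3],Rt(99.2))"
```

```text
t 3.45 pos [528.4  35.5  -4.1] d [0.6 0.  1.1] turn [ 0.001 -0.004 -0.004] j [-0.15  0.63  1.71 -0.    0.81 -1.89] w 0.761 F [ 0.1  0.1 -0.8]
```

The opening is 0.761, about 65 mm, so the board is gripped. I'll lift it, then carry it to the rest while tilting.

Emit:
{"api": "play_rows", "payload": {
  "plan": [
    [0,0,15,0,0,0,-0.5],
    [0,0,30,0,0,0,-0.5],
    [0,0,35,0,0,0,-0.5],
    [0,0,35,0,0,0,-0.5],
    [0,0,35,0,0,0,-0.5]
  ]
}}

```text
time_s: 3.87
eef_pos: [522.5, 36.1, 143.8]
ee_rot: [-0.011, -0.082, 0.997, 0.002]
force: [0.4, 0.4, -1.8]
grip_width: 0.766
```

Emit:
{"api": "play_rows", "payload": {
  "plan": [
    [0,-15,20,0.04,0,-0.01,-0.5],
    [0,-25,10,0.07,0,-0.015,-0.5],
    [0,-30,0,0.07,0,-0.015,-0.5],
    [0,-30,0,0.07,0,-0.015,-0.5],
    [0,-30,0,0.07,0,-0.015,-0.5]
  ]
}}

```text
time_s: 4.28
eef_pos: [525.0, -91.4, 186.4]
ee_rot: [0.014, -0.054, 0.985, 0.164]
force: [0.4, 1.2, -1.5]
grip_width: 0.761
```

```bash
python3 -c "
from h import *
delta([529,-281,97],R.from_euler('z',1.4,degrees=True)*Rt(90,45))"
```

```text
t 4.28 pos [525.  -91.4 186.4] d [   4.  -189.6  -89.4] turn [ 0.455  0.072 -0.066] j [-0.53  0.42  1.5   0.29  1.39 -2.29] w 0.761 F [ 0.4  1.2 -1.5]
```

Emit:
{"api": "play_rows", "payload": {
  "plan": [
    [0,-25,0,0.065,0.01,-0.008,-0.5],
    [0,-25,0,0.065,0.01,-0.008,-0.5],
    [0,-25,0,0.065,0.01,-0.008,-0.5],
    [0,-25,0,0.065,0.01,-0.008,-0.5],
    [0,-22,0,0.06,0.01,-0.008,-0.5]
  ]
}}

```text
time_s: 4.7
eef_pos: [523.5, -222.3, 187.9]
ee_rot: [0.004, -0.025, 0.945, 0.326]
force: [0.4, 0.3, -0.8]
grip_width: 0.76
```

```bash
python3 -c "
from h import *
delta([529,-281,97],R.from_euler('z',1.4,degrees=True)*Rt(90,45))"
```

```text
t 4.7 pos [ 523.5 -222.3  187.9] d [  5.5 -58.7 -90.9] turn [ 0.121  0.027 -0.019] j [-0.81  0.67  1.21  0.44  1.76 -2.46] w 0.76 F [ 0.4  0.3 -0.8]
```

Emit:
{"api": "play_rows", "payload": {
  "plan": [
    [1,-15,-5,0.04,0.009,-0.006,-0.5],
    [1,-15,-15,0.04,0.009,-0.006,-0.5],
    [1,-12,-18,0.03,0.007,-0.005,-0.5],
    [1,-10,-18,0.01,0.002,-0.002,-0.5],
    [0,0,-12,0,0,0,-0.5]
  ]
}}

```text
time_s: 5.12
eef_pos: [526.1, -284.3, 116.2]
ee_rot: [-0.003, -0.006, 0.923, 0.384]
force: [-0.8, -0.1, -0.4]
grip_width: 0.759
```

Emit:
{"api": "play_rows", "payload": {
  "plan": [
    [0,0,0,0,0,0,-0.5]
  ]
}}

```text
time_s: 5.2
eef_pos: [525.4, -283.8, 113.4]
ee_rot: [-0.004, -0.006, 0.923, 0.386]
force: [-0.1, -0.6, -1.5]
grip_width: 0.759
```

```bash
python3 -c "
from h import *
delta([529,-281,97],R.from_euler('z',1.4,degrees=True)*Rt(90,45))"
```

```text
t 5.2 pos [ 525.4 -283.8  113.4] d [  3.6   2.8 -16.4] turn [-0.007 -0.003  0.011] j [-0.89  0.89  1.07  0.47  1.83 -2.5 ] w 0.759 F [-0.1 -0.6 -1.5]
```

Now the move to the pre-pose, followed by a look at how the board sits against the rest.

Emit:
{"api": "play_rows", "payload": {
  "plan": [
    [2,1,-7,-0.004,0,0.006,-0.5],
    [1.5,1,-6,-0.002,0,0.004,-0.5],
    [0.5,0.5,-2,0,0,0,-0.5],
    [0,0,0,0,0,0,-0.5]
  ]
}}

```text
time_s: 5.53
eef_pos: [530.6, -278.9, 99.4]
ee_rot: [-0.006, -0.012, 0.924, 0.381]
force: [0.0, 0.7, -1.8]
grip_width: 0.76
```

```bash
python3 -c "
from h import *
delta([529,-281,97],R.from_euler('z',1.4,degrees=True)*Rt(90,45))
t=cap('top')['img'];s=cap('scene')['img']
f=lambda im,x,y,w,h: cv2.resize(im[y:y+h,x:x+w],(400,400),interpolation=cv2.INTER_CUBIC)
cv2.imwrite('pics/p2.png',cv2.convertScaleAbs(np.hstack([f(t,330,170,110,110),f(s,140,80,140,140)]),alpha=1.7))
"
```

```text
t 5.53 pos [ 530.6 -278.9   99.4] d [-1.6 -2.1 -2.4] turn [ 0.003 -0.001 -0.003] j [-0.87  0.91  1.07  0.47  1.8  -2.51] w 0.76 F [ 0.   0.7 -1.8]
```

View pics/p2.png

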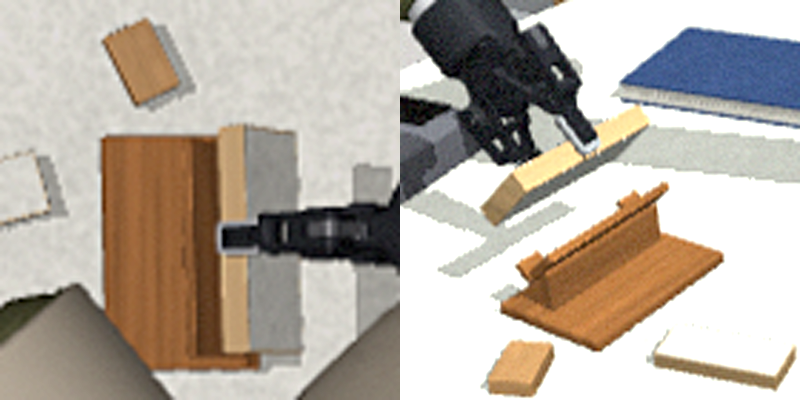

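```bash
python3 -c "
from h import *
c=cap('top');s=sense();q=s['ee_rot'];r=R.from_quat([q[1],q[2],q[3],q[0]])
Z=r.apply([0,0,1]);X=r.apply([1,0,0]);Y=r.apply([0,1,0]);print(X.round(3),Y.round(3),Z.round(3))
C=s['eef_pos']-14.1*Z
for a in (75,-75):
  for y,z in ((33,-10),(33,10),(-33,-10)):
    p=proj(c,C+a*X+y*Y+z*Z);print(a,y,z,((p-[330,170])*400/110).round(0))
yy=np.radians(1.4);
for a in (75,-75): # rest top of panel edges
    for y,z in((2,72),(-33.5,53.5),(55,12)):
        p=proj(c,[528.7+a*np.cos(yy)-y*np.sin(yy),-252.7+a*np.sin(yy)+y*np.cos(yy),z]);print('rest',a,y,z,((p-[330,170])*400/110).round(0))
"
```

```text
[-1.    -0.026  0.001] [-0.018  0.709  0.705] [-0.019  0.705 -0.709]
75 33 -10 [246. 352.]
75 33 10 [220. 352.]
75 -33 -10 [302. 353.]
-75 33 -10 [241. 123.]
-75 33 10 [215. 125.]
-75 -33 -10 [296. 131.]
rest 75 2 72 [189. 137.]
rest 75 -33.5 53.5 [235. 140.]
rest 75 55 12 [101. 147.]
rest -75 2 72 [193. 355.]
rest -75 -33.5 53.5 [239. 355.]
rest -75 55 12 [104. 355.]
```

Emit:
{"api": "play_rows", "payload": {
  "plan": [
    [-0.5,5,-6,0,0,0,-0.5],
    [-0.5,6,-7,0,0,0,-0.5],
    [-0.5,6,-7,0,0,0,-0.5],
    [0,5,-5,0,0,0,-0.5],
    [0,0,0,0,0,0,-0.5]
  ]
}}

```text
time_s: 6.1
eef_pos: [528.8, -255.0, 73.3]
ee_rot: [-0.005, -0.012, 0.925, 0.381]
force: [0.5, 0.0, -0.9]
grip_width: 0.765
```

```bash
python3 -c "
from h import *
delta([529,-250,67],R.from_euler('z',1.4,degrees=True)*Rt(90,45))"
```

```text
t 6.1 pos [ 528.8 -255.    73.3] d [ 0.2  5.  -6.3] turn [ 0.005  0.    -0.002] j [-0.85  0.9   1.15  0.47  1.72 -2.53] w 0.765 F [ 0.5  0.  -0.9]
```

Emit:
{"api": "play_rows", "payload": {
  "plan": [
    [0,1.5,-2,0.002,0,0,-0.5],
    [0,1.5,-2,0.002,0,0,-0.5],
    [0,1.5,-1.5,0,0,0,-0.5],
    [0,0.5,-0.5,0,0,0,-0.5],
    [0,0,0,0,0,0,-0.5]
  ]
}}

```text
time_s: 6.52
eef_pos: [528.9, -249.8, 67.2]
ee_rot: [-0.005, -0.012, 0.924, 0.382]
force: [-0.5, -0.5, 0.6]
grip_width: 0.764
```

```bash
python3 -c "
from h import *
delta([529,-250,67],R.from_euler('z',1.4,degrees=True)*Rt(90,45))"
```

```text
t 6.52 pos [ 528.9 -249.8   67.2] d [ 0.1 -0.2 -0.2] turn [ 0.001  0.    -0.002] j [-0.85  0.9   1.17  0.47  1.71 -2.54] w 0.764 F [-0.5 -0.5  0.6]
```

Emit:
{"api": "play_rows", "payload": {
  "plan": [
    [0,1,-1,0,0,0,-0.5],
    [0,0.7,-0.7,0,0,0,-0.5],
    [0,0,0,0,0,0,-0.5]
  ]
}}

```text
time_s: 6.77
eef_pos: [528.9, -249.8, 67.2]
ee_rot: [-0.004, -0.012, 0.925, 0.381]
force: [-0.2, -1.7, 0.3]
grip_width: 0.765
```

```bash
python3 -c "
from h import *
delta([529,-250,67],R.from_euler('z',1.4,degrees=True)*Rt(90,45))
t=cap('top')['img'];s=cap('scene')['img']
f=lambda im,x,y,w,h: cv2.resize(im[y:y+h,x:x+w],(400,400),interpolation=cv2.INTER_CUBIC)
cv2.imwrite('pics/p3.png',cv2.convertScaleAbs(np.hstack([f(t,330,170,110,110),f(s,160,110,110,110)]),alpha=1.7))
"
```

```text
t 6.77 pos [ 528.9 -249.8   67.2] d [ 0.1 -0.2 -0.2] turn [ 0.004  0.002 -0.002] j [-0.85  0.9   1.17  0.47  1.7  -2.54] w 0.765 F [-0.2 -1.7  0.3]
```

View pics/p3.png

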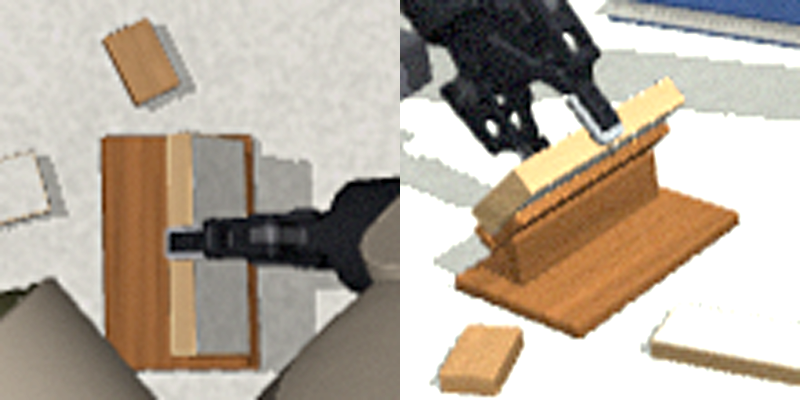

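The board lies on the panel and squared with it, so I'm releasing.

Emit:
{"api": "play_rows", "payload": {
  "plan": [
    [0,0,0,0,0,0,0.7],
    [0,0,0,0,0,0,1],
    [0,0,0,0,0,0,1],
    [0,0,0,0,0,0,1],
    [0,0,0,0,0,0,1]
  ]
}}

```text
time_s: 7.28
eef_pos: [529.2, -248.6, 66.2]
ee_rot: [-0.004, -0.012, 0.924, 0.382]
force: [-0.5, 0.2, 0.6]
grip_width: 1.001
```

Emit:
{"api": "play_rows", "payload": {
  "plan": [
    [0,-15,15,0,0,0,1],
    [0,-22,22,0,0,0,1],
    [0,-25,25,0,0,0,1],
    [0,-25,25,0,0,0,1],
    [0,-10,10,0,0,0,1]
  ]
}}

```text
time_s: 7.7
eef_pos: [527.7, -344.2, 164.6]
ee_rot: [-0.008, -0.013, 0.923, 0.386]
force: [-0.4, 0.0, 1.2]
grip_width: 0.997
```

```bash
python3 -c "
from h import *
delta([529,-250,67],R.from_euler('z',1.4,degrees=True)*Rt(90,45))
c=cap('top');t=c['img'];s=cap('scene')['img']
f=lambda im,x,y,w,h: cv2.resize(im[y:y+h,x:x+w],(400,400),interpolation=cv2.INTER_CUBIC)
cv2.imwrite('pics/p4.png',cv2.convertScaleAbs(np.hstack([f(t,330,170,110,110),f(s,160,110,110,110)]),alpha=1.7))
yy=np.radians(1.4)
for a in (75,-75): # seated board predicted upper edge: underside->top-face corners
    for v,n in((33,-10),(33,10),(-33,10)):
        k=.7071;y=-8.7+v*k-n*k;z=75.4+v*k+n*k
        p=proj(c,[528.7+a*np.cos(yy)-y*np.sin(yy),-252.7+a*np.sin(yy)+y*np.cos(yy),z]);print(a,v,n,((p-[330,170])*400/110).round(0))
"
```

```text
t 7.7 pos [ 527.7 -344.2  164.6] d [  1.3  94.2 -97.6] turn [-0.006 -0.005 -0.006] j [-0.93  0.95  0.81  0.47  2.03 -2.46] w 0.997 F [-0.4  0.   1.2]
75 33 -10 [165. 133.]
75 33 10 [189. 131.]
75 -33 10 [244. 139.]
-75 33 -10 [169. 354.]
-75 33 10 [193. 354.]
-75 -33 10 [249. 355.]
```

View pics/p4.png

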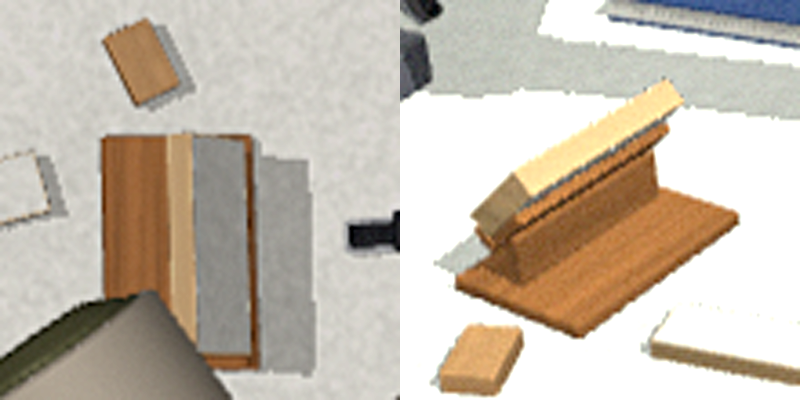

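Seated: the upper-edge corners at crop (166,133) and (192,133) and the lower corners at (247,139) and (251,355) are all within about 2 mm of the predicted seat. Next I'll swing the tool round to the upper-edge side.

Emit:
{"api": "play_rows", "payload": {
  "plan": [
    [0,0,12,-0.06,0,0,0.06],
    [0,8,15,-0.12,0,0,0.06],
    [0,12,15,-0.12,0,0,0.06],
    [0,12,15,-0.12,0,0,0.06],
    [0,12,12,-0.12,0,0,0.06]
  ]
}}

```text
time_s: 8.22
eef_pos: [524.0, -297.9, 219.6]
ee_rot: [-0.015, -0.006, 0.992, 0.124]
force: [1.2, 0.0, 0.0]
grip_width: 0.529
```

Emit:
{"api": "play_rows", "payload": {
  "plan": [
    [0,14,6,-0.12,0,0,0.06],
    [0,14,6,-0.12,0,0,0.06],
    [0,14,0,-0.12,0,0,0.06],
    [0,14,0,-0.12,0,0,0.06],
    [0,14,0,-0.12,0,0,0.06]
  ]
}}

```text
time_s: 8.63
eef_pos: [522.5, -219.8, 232.5]
ee_rot: [-0.012, -0.008, 0.982, -0.187]
force: [-0.7, -0.5, -1.2]
grip_width: 0.531
```

```bash
python3 -c "
from h import *
delta([529.5,-197,141],R.from_euler('z',1.4,degrees=True)*Rt(90,-45))"
```

```text
t 8.63 pos [ 522.5 -219.8  232.5] d [  7.   22.8 -91.5] turn [-0.409 -0.033  0.019] j [-0.45  0.36  1.47 -0.38  1.18 -1.91] w 0.531 F [-0.7 -0.5 -1.2]
```

Emit:
{"api": "play_rows", "payload": {
  "plan": [
    [2,6,0,-0.11,-0.008,0.005,0.06],
    [2,6,0,-0.11,-0.008,0.005,0.06],
    [1,6,-10,-0.1,-0.008,0.005,0.06],
    [1,5,-18,-0.08,-0.008,0.004,0.06],
    [1,0,-22,0,0,0,0.06]
  ]
}}

```text
time_s: 9.05
eef_pos: [528.6, -182.9, 179.5]
ee_rot: [0.011, -0.025, 0.921, -0.388]
force: [-0.1, -0.1, -0.4]
grip_width: 0.536
```

Emit:
{"api": "play_rows", "payload": {
  "plan": [
    [0,0,-18,0,0,0,0.06],
    [0,0,-10,0,0,0,0.06],
    [0,0,0,0,0,0,0.06]
  ]
}}

```text
time_s: 9.3
eef_pos: [524.0, -176.4, 140.9]
ee_rot: [0.006, -0.034, 0.922, -0.385]
force: [0.4, -0.9, -0.8]
grip_width: 0.533
```

```bash
python3 -c "
from h import *
delta([529.5,-197,141],R.from_euler('z',1.4,degrees=True)*Rt(90,-45))"
```

```text
t 9.3 pos [ 524.  -176.4  140.9] d [  5.5 -20.6   0.1] turn [ 0.005 -0.016 -0.043] j [-0.22  0.49  1.72 -0.99  0.96 -1.25] w 0.533 F [ 0.4 -0.9 -0.8]
```

Emit:
{"api": "play_rows", "payload": {
  "plan": [
    [2,-6,0,0.002,-0.005,-0.014,0.06],
    [2,-6,0,0.001,-0.005,-0.014,0.06],
    [1,-5,0,0.001,-0.004,-0.01,0.06],
    [0.5,-3,0,0,-0.002,-0.004,0.06],
    [0,0,0,0,0,0,0.06]
  ]
}}

```text
time_s: 9.72
eef_pos: [529.2, -197.2, 141.1]
ee_rot: [0.005, -0.012, 0.924, -0.382]
force: [0.4, -0.6, 0.4]
grip_width: 0.528
```

```bash
python3 -c "
from h import *
delta([529.5,-254,84],R.from_euler('z',1.4,degrees=True)*Rt(90,-45))
c=cap('wrist','w2.png')
yy=np.radians(1.4)
for a in (75,-75):
    for v,n in((33,-10),(33,10)):
        k=.7071;y=-9.8+v*k-n*k;z=75.4+v*k+n*k
        print(a,v,n,proj(c,[528.7+a*np.cos(yy)-y*np.sin(yy),-252.7+a*np.sin(yy)+y*np.cos(yy),z]).round(0))
"
```

```text
t 9.72 pos [ 529.2 -197.2  141.1] d [  0.3 -56.8 -57.1] turn [-0.001  0.    -0.001] j [-0.26  0.5   1.69 -0.97  0.96 -1.26] w 0.528 F [ 0.4 -0.6  0.4]
75 33 -10 [293. 314.]
75 33 10 [268. 314.]
-75 33 -10 [296. 110.]
-75 33 10 [265. 110.]
```

View pics/w2.png

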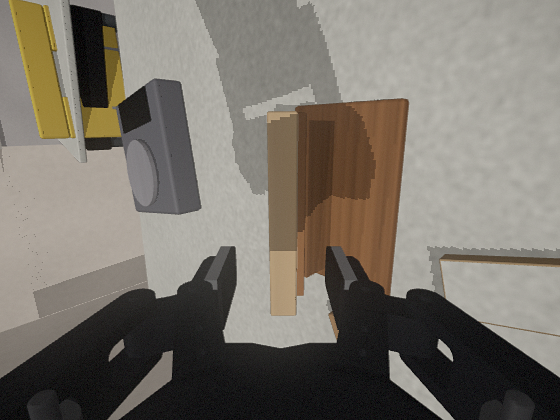

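Upper edge seen from (283,113) to (284,315), centred between the fingers, so I'm advancing along the board.

Emit:
{"api": "play_rows", "payload": {
  "plan": [
    [0,-8,-8,0,0,0,0.06],
    [0,-12,-12,0,0,0,0.06],
    [0,-12,-12,0,0,0,0.06],
    [0,-12,-12,0,0,0,0.06],
    [0,-6,-6,0,0,0,0.06]
  ]
}}

```text
time_s: 10.18
eef_pos: [530.2, -249.7, 90.3]
ee_rot: [0.008, -0.012, 0.924, -0.382]
force: [0.2, -0.6, 0.7]
grip_width: 0.522
```

```bash
python3 -c "
from h import *
delta([529.5,-253,83.3],R.from_euler('z',1.4,degrees=True)*Rt(90,-45))"
```

```text
t 10.18 pos [ 530.2 -249.7   90.3] d [-0.7 -3.3 -7. ] turn [-0.001  0.005 -0.004] j [-0.35  0.59  1.71 -1.08  0.84 -1.19] w 0.522 F [ 0.2 -0.6  0.7]
```

Emit:
{"api": "play_rows", "payload": {
  "plan": [
    [0,-2,-4,0,0.002,-0.002,0.06],
    [0,-1.5,-3,0,0.002,-0.002,0.06],
    [0,0,0,0,0,0,0.06],
    [0,0,0,0,0,0,-0.9],
    [0,0,0,0,0,0,-0.9]
  ],
  "grip_force": 60
}}

```text
time_s: 10.6
eef_pos: [529.6, -254.2, 81.7]
ee_rot: [0.004, -0.01, 0.924, -0.382]
force: [-0.3, -0.3, 0.3]
grip_width: 0.259
```

Emit:
{"api": "play_rows", "payload": {
  "plan": [
    [0,0,0,0,0,0,-0.9],
    [0,0,0,0,0,0,-0.9],
    [0,0,0,0,0,0,-0.9],
    [0,0,0,0,0,0,-0.9]
  ]
}}

```text
time_s: 10.93
eef_pos: [530.2, -253.4, 83.0]
ee_rot: [0.005, -0.011, 0.924, -0.383]
force: [-0.2, -1.1, -0.9]
grip_width: 0.222
```

```bash
python3 -c "
from h import *
delta([529.5,-253,83.3],R.from_euler('z',1.4,degrees=True)*Rt(90,-45))"
```

```text
t 10.93 pos [ 530.2 -253.4   83. ] d [-0.7  0.4  0.3] turn [-0.     0.001  0.   ] j [-0.36  0.61  1.7  -1.09  0.83 -1.18] w 0.222 F [-0.2 -1.1 -0.9]
```

The opening is 0.222, about 19 mm, so the upper edge is pinched. I'll lift, bring the board upright and carry it to the strip.

Emit:
{"api": "play_rows", "payload": {
  "plan": [
    [0,0,10,0,0,0,-0.9],
    [0,2,20,0,0,0,-0.9],
    [0,5,30,0,0,0,-0.9],
    [0,5,30,0.04,0,0,-0.9],
    [0,5,30,0.08,0,0,-0.9]
  ]
}}

```text
time_s: 11.35
eef_pos: [526.2, -232.2, 196.9]
ee_rot: [-0.001, -0.015, 0.947, -0.32]
force: [-0.8, -1.7, -1.4]
grip_width: 0.222
```

Emit:
{"api": "play_rows", "payload": {
  "plan": [
    [0,10,25,0.1,0,0,-0.9],
    [0,20,15,0.11,0,0,-0.9],
    [0,25,0,0.11,0,0,-0.9],
    [0,25,0,0.11,0,0,-0.9],
    [0,25,0,0.11,0,0,-0.9]
  ]
}}

```text
time_s: 11.77
eef_pos: [529.0, -121.9, 248.9]
ee_rot: [0.013, -0.017, 0.999, -0.045]
force: [-0.7, -0.3, -1.2]
grip_width: 0.221
```

```bash
python3 -c "
from h import *
delta([469.5,291,200],Rt(91.4))
delta([469.5,291,200],Rt(164.5))"
```

```text
t 11.77 pos [ 529.  -121.9  248.9] d [-59.5 412.9 -48.9] turn [ 0.089  0.027 -0.009] j [-0.41  0.32  1.45 -0.07  1.32 -2.  ] w 0.221 F [-0.7 -0.3 -1.2]
t 11.77 pos [ 529.  -121.9  248.9] d [-59.5 412.9 -48.9] turn [0.06  0.08  1.266] j [-0.41  0.32  1.45 -0.07  1.32 -2.  ] w 0.221 F [-0.7 -0.3 -1.2]
```

Emit:
{"api": "play_rows", "payload": {
  "plan": [
    [-4,30,0,0.045,0.013,0,-0.9],
    [-5,33,0,0.04,0.012,0.06,-0.9],
    [-5,33,0,0,0,0.1,-0.9],
    [-5,33,0,0,0,0.1,-0.9],
    [-5,33,0,0,0,0.1,-0.9]
  ]
}}

```text
time_s: 12.18
eef_pos: [504.0, 43.0, 249.7]
ee_rot: [0.002, -0.197, 0.98, 0.004]
force: [0.2, -0.5, -1.6]
grip_width: 0.218
```

Emit:
{"api": "play_rows", "payload": {
  "plan": [
    [-5,33,0,0,0,0.1,-0.9],
    [-5,33,0,0,0,0.1,-0.9],
    [-5,33,0,0,0,0.1,-0.9],
    [-5,33,0,0,0,0.1,-0.9],
    [-5,33,0,0,0,0.1,-0.9]
  ]
}}

```text
time_s: 12.6
eef_pos: [475.4, 216.4, 249.7]
ee_rot: [0.001, -0.445, 0.896, 0.004]
force: [0.7, -0.1, -0.5]
grip_width: 0.217
```

```bash
python3 -c "
from h import *
delta([469.5,291,200],Rt(164.5))"
```

```text
t 12.6 pos [475.4 216.4 249.7] d [ -5.9  74.6 -49.7] turn [-0.008 -0.004  0.378] j [ 0.2   0.29  1.48  0.01  1.37 -2.3 ] w 0.217 F [ 0.7 -0.1 -0.5]
```

Emit:
{"api": "play_rows", "payload": {
  "plan": [
    [-1,20,-5,0,0,0.09,-0.9],
    [-1,20,-20,0,0,0.09,-0.9],
    [-1,17,-25,0,0,0.09,-0.9],
    [-1,10,-25,0,0,0.08,-0.9],
    [-1,5,-25,0,0,0.02,-0.9]
  ]
}}

```text
time_s: 13.02
eef_pos: [468.8, 299.1, 151.4]
ee_rot: [0.006, -0.615, 0.789, 0.004]
force: [1.0, 0.3, -1.9]
grip_width: 0.221
```

Emit:
{"api": "play_rows", "payload": {
  "plan": [
    [0,0,-15,0,0,0,-0.9],
    [0,0,-8,0,0,0,-0.9],
    [0,0,0,0,0,0,-0.9]
  ]
}}

```text
time_s: 13.27
eef_pos: [465.2, 300.1, 121.8]
ee_rot: [0.001, -0.617, 0.787, 0.006]
force: [0.8, 0.7, -0.8]
grip_width: 0.222
```

```bash
python3 -c "
from h import *
delta([469.5,291,100],Rt(164.5))
t=cap('top')['img'];s=cap('wrist')['img']
f=lambda im,x,y,w,h: cv2.resize(im[y:y+h,x:x+w],(400,400),interpolation=cv2.INTER_CUBIC)
cv2.imwrite('pics/p5.png',cv2.convertScaleAbs(np.hstack([f(t,120,190,110,110),f(s,100,20,400,400)]),alpha=1.5))
"
```

```text
t 13.27 pos [465.2 300.1 121.8] d [  4.3  -9.1 -21.8] turn [-0.01  -0.005 -0.029] j [ 0.36  0.48  1.56  0.01  1.11 -2.55] w 0.222 F [ 0.8  0.7 -0.8]
```

View pics/p5.png

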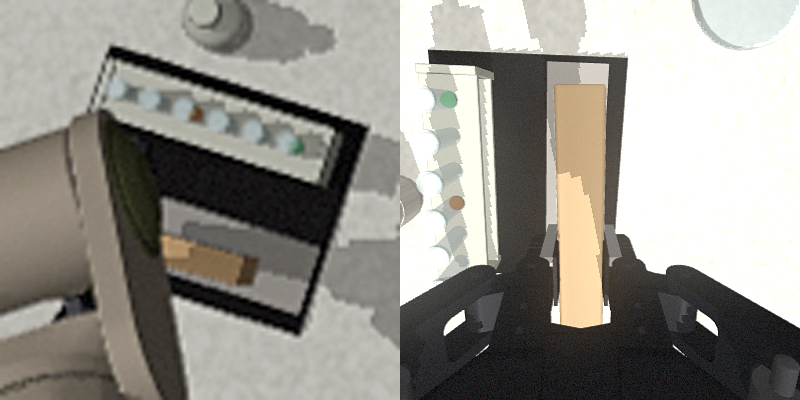

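```bash
python3 -c "
from h import *
c=cap('wrist')
for u,v in ((247,82),(308,84),(128,70),(328,78)): print(ray(c,u,v,3).round(1))
m=np.array([508.3,281.7])
for th in (74.5,):
  t=np.radians(th);x=np.array([np.cos(t),np.sin(t)]);y=np.array([-x[1],x[0]])
  for a,b in ((-95,-15),(-95,-65),(-100,80),(-100,-80),(0,-40)): print(a,b,(m+a*x+b*y).round(1))
"
```

```text
[468.  197.2   3. ]
[420.3 210.5   3. ]
[558.1 165.8   3. ]
[403.6 210.    3. ]
-95 -15 [497.4 186.1]
-95 -65 [545.5 172.8]
-100 80 [404.5 206.7]
-100 -80 [558.7 164. ]
0 -40 [546.8 271. ]
```

The wrist view shows the board parallel to the strip, whose end corners are at full pixels (247,82) and (308,84). Combined with the top view, the strip's middle comes out at (469.3, 293.5), at 164.4° across. Lowering now.

Emit:
{"api": "play_rows", "payload": {
  "plan": [
    [1.5,-2.5,-6,-0.004,-0.002,-0.01,-0.9],
    [1.5,-2,-10,-0.003,-0.002,-0.01,-0.9],
    [1,-1.5,-10,-0.002,-0.001,-0.006,-0.9],
    [0.5,-1,-10,0,0,-0.002,-0.9],
    [0,0,-8,0,0,0,-0.9]
  ]
}}

```text
time_s: 13.83
eef_pos: [474.3, 292.6, 81.6]
ee_rot: [0.007, -0.603, 0.797, -0.002]
force: [0.1, 0.3, -1.1]
grip_width: 0.223
```

Emit:
{"api": "play_rows", "payload": {
  "plan": [
    [0,0,-6,0,0,0,-0.9],
    [0,0,0,0,0,0,-0.9]
  ]
}}

```text
time_s: 14.0
eef_pos: [473.3, 291.9, 72.4]
ee_rot: [0.006, -0.603, 0.798, -0.002]
force: [0.8, -0.5, -1.2]
grip_width: 0.219
```

```bash
python3 -c "
from h import *
delta([469.3,293.5,49],Rt(164.4))"
```

```text
t 14.0 pos [473.3 291.9  72.4] d [ -4.    1.6 -23.4] turn [-0.004  0.011  0.004] j [ 0.34  0.55  1.6  -0.    0.99 -2.52] w 0.219 F [ 0.8 -0.5 -1.2]
```

Emit:
{"api": "play_rows", "payload": {
  "plan": [
    [-2,1,0,-0.002,0.006,0.002,-0.9],
    [-2,0.5,-5,-0.001,0.004,0.002,-0.9],
    [-0.5,0,-6,0,0.001,0,-0.9],
    [0,0,-4,0,0,0,-0.9],
    [0,0,0,0,0,0,-0.9]
  ]
}}

```text
time_s: 14.42
eef_pos: [468.4, 293.9, 56.1]
ee_rot: [-0.0, -0.605, 0.796, 0.001]
force: [-0.3, 0.6, -1.2]
grip_width: 0.222
```

```bash
python3 -c "
from h import *
delta([469.3,293.5,49],Rt(164.4))"
```

```text
t 14.42 pos [468.4 293.9  56.1] d [ 0.9 -0.4 -7.1] turn [-0.001 -0.001 -0.001] j [ 0.35  0.57  1.61  0.    0.96 -2.52] w 0.222 F [-0.3  0.6 -1.2]
```

Emit:
{"api": "play_rows", "payload": {
  "plan": [
    [0.3,0,-3,0,0,0,-0.9],
    [0.3,0,-2.5,0,0,0,-0.9],
    [0,0,-1.5,0,0,0,-0.9],
    [0,0,0,0,0,0,-0.9]
  ]
}}

```text
time_s: 14.75
eef_pos: [469.3, 294.1, 48.5]
ee_rot: [0.0, -0.605, 0.796, 0.0]
force: [-0.4, -0.5, -1.2]
grip_width: 0.225
```

Emit:
{"api": "play_rows", "payload": {
  "plan": [
    [0,0,-1.5,0,0,0,-0.9],
    [0,0,0,0,0,0,-0.9]
  ]
}}

```text
time_s: 14.92
eef_pos: [469.4, 294.0, 46.9]
ee_rot: [0.0, -0.605, 0.796, 0.0]
force: [0.8, -0.4, -0.9]
grip_width: 0.217
```

Emit:
{"api": "play_rows", "payload": {
  "plan": [
    [0,0,-1.5,0,0,0,-0.9],
    [0,0,0,0,0,0,-0.9]
  ]
}}

```text
time_s: 15.08
eef_pos: [469.7, 294.2, 45.9]
ee_rot: [0.001, -0.605, 0.796, 0.0]
force: [-1.1, -1.2, 1.7]
grip_width: 0.221
```

```bash
python3 -c "
from h import *
delta([469.3,293.5,47],Rt(164.4))"
```

```text
t 15.08 pos [469.7 294.2  45.9] d [-0.4 -0.7  1.1] turn [-0.001  0.001 -0.001] j [ 0.35  0.59  1.61  0.    0.94 -2.52] w 0.221 F [-1.1 -1.2  1.7]
```

Emit:
{"api": "play_rows", "payload": {
  "plan": [
    [0,0,-1,0,0,0,-0.9],
    [0,0,0,0,0,0,-0.9]
  ]
}}

```text
time_s: 15.25
eef_pos: [469.8, 294.3, 45.8]
ee_rot: [0.001, -0.605, 0.796, 0.0]
force: [-1.1, -1.6, 2.5]
grip_width: 0.22
```

```bash
python3 -c "
from h import *
delta([469.3,293.5,47],Rt(164.4))
s=cap('scene')['img'];w=cap('wrist')['img']
f=lambda im,x,y,w,h: cv2.resize(im[y:y+h,x:x+w],(400,400),interpolation=cv2.INTER_CUBIC)
cv2.imwrite('pics/p6.png',cv2.convertScaleAbs(np.hstack([f(s,340,170,170,170),f(w,100,20,400,400)]),alpha=1.5))
"
```

```text
t 15.25 pos [469.8 294.3  45.8] d [-0.5 -0.8  1.2] turn [-0.001  0.001 -0.001] j [ 0.35  0.59  1.61  0.    0.94 -2.52] w 0.22 F [-1.1 -1.6  2.5]
```

View pics/p6.png

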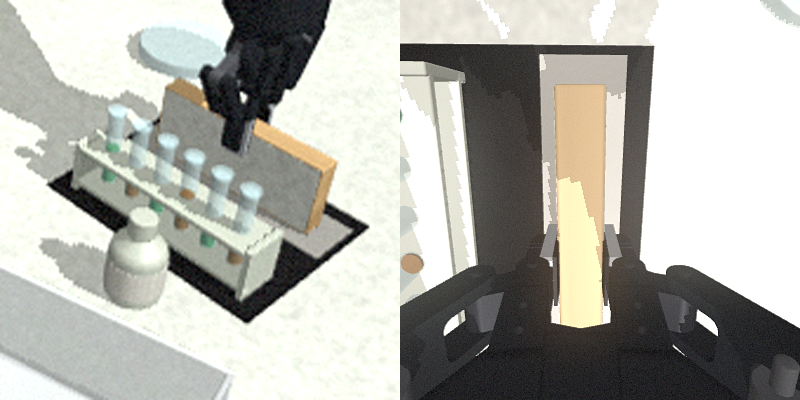

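The board is standing on the strip and centred across it, and contact is felt. I'm releasing it and backing straight up.

Emit:
{"api": "play_rows", "payload": {
  "plan": [
    [0,0,0,0,0,0,-0.3],
    [0,0,0,0,0,0,0],
    [0,0,0,0,0,0,0],
    [0,0,0,0,0,0,0],
    [0,0,0,0,0,0,0]
  ]
}}

```text
time_s: 15.77
eef_pos: [470.3, 294.5, 45.4]
ee_rot: [0.002, -0.605, 0.796, 0.0]
force: [0.3, -0.0, -0.5]
grip_width: 0.503
```

Emit:
{"api": "play_rows", "payload": {
  "plan": [
    [0,0,6,0,0,0,0],
    [0,0,10,0,0,0,0],
    [0,0,15,0,0,0,0],
    [0,0,25,0,0,0,0],
    [0,0,35,0,0,0,0]
  ]
}}

```text
time_s: 16.18
eef_pos: [467.0, 293.2, 135.6]
ee_rot: [-0.004, -0.605, 0.796, 0.002]
force: [0.6, 1.1, -0.3]
grip_width: 0.496
```

Emit:
{"api": "play_rows", "payload": {
  "plan": [
    [0,0,40,0,0,0,0],
    [-20,-20,20,0,0,0,0],
    [-20,-30,0,0,0,0,0],
    [-20,-30,0,0,0,0,0],
    [-20,-30,0,0,0,0,0]
  ]
}}

```text
time_s: 16.6
eef_pos: [388.4, 184.1, 210.2]
ee_rot: [0.006, -0.607, 0.795, -0.002]
force: [1.0, -0.1, 0.4]
grip_width: 0.508
```

Emit:
{"api": "play_rows", "payload": {
  "plan": [
    [0,-20,0,0,0,0,0],
    [0,-20,0,0,0,0,0],
    [0,0,0,0,0,0,0]
  ]
}}

```text
time_s: 16.85
eef_pos: [384.5, 139.6, 213.8]
ee_rot: [0.007, -0.606, 0.795, -0.003]
force: [-0.6, -0.3, 0.1]
grip_width: 0.503
```

```bash
python3 -c "
from h import *
delta([469.3,293.5,47],Rt(164.4))
c=cap('scene');s=c['img'];t=cap('top');w=t['img']
f=lambda im,x,y,w,h: cv2.resize(im[y:y+h,x:x+w],(400,400),interpolation=cv2.INTER_CUBIC)
cv2.imwrite('pics/p7.png',cv2.convertScaleAbs(np.hstack([f(s,340,170,170,170),f(w,120,190,110,110)]),alpha=1.5))
a=np.radians(74.4);X=np.array([np.cos(a),np.sin(a),0]);Y=np.array([X[1],-X[0],0])
for z in(69,3):
  for i in(75,-75):
    for j in(10,-10):
      p=np.array([469.3,293.5,z])+i*X+j*Y; print(z,i,j,((proj(c,p)-[340,170])*400/170).round(0),((proj(t,p)-[120,190])*400/110+[400,0]).round(0))
"
```

```text
t 16.85 pos [384.5 139.6 213.8] d [  84.8  153.9 -166.8] turn [-0.004  0.016 -0.005] j [ 0.06  0.06  1.85  0.    1.21 -2.82] w 0.503 F [-0.6 -0.3  0.1]
69 75 10 [320. 171.] [465. 192.]
69 75 -10 [335. 160.] [456. 219.]
69 -75 10 [162.  83.] [670. 256.]
69 -75 -10 [177.  75.] [661. 284.]
3 75 10 [302. 235.] [491. 197.]
3 75 -10 [316. 224.] [482. 223.]
3 -75 10 [152. 144.] [686. 258.]
3 -75 -10 [167. 135.] [678. 285.]
```

View pics/p7.png

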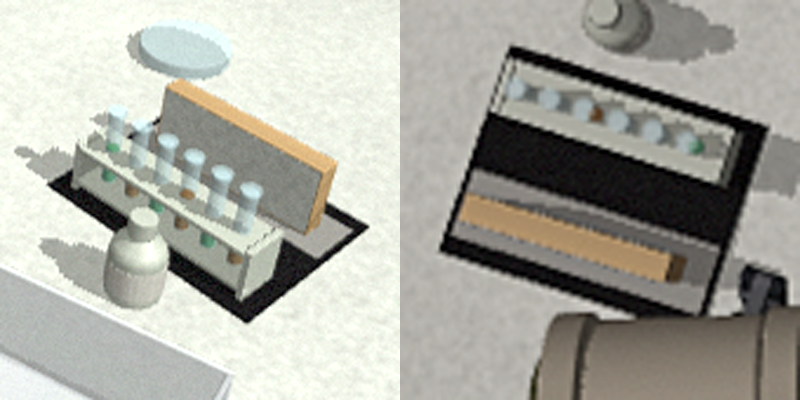

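Standing upright: the observed top corners (464,194), (457,219), (672,256) and (663,282) match the target pose within about 1 mm. The arm is clear, so I'm handing in.

```bash
python3 -c "
from h import *
print(ctrl.finish_job())"
```

```text
the job is handed in; nothing more can be done
None
```

The board is standing upright on its long thin edge on the grey strip, parallel to the tube rack. I handed the job in at about 17 s, and the hand-in reported no verdict.

- **On the rest:** I leaned the board lengthwise on the rest and let go with the fingers fully open. Its corners were within about 2 mm of the predicted seat.
- **On the strip:** I took the board again by its upper edge, lowered it until I felt contact of about 2.5 N, released it and backed away. In the last top view its upper corners matched the target pose within about 1 mm, and the scene view showed it upright.
- **Bystanders and arm:** I never touched the beaker, bottle or matchbox. I didn't re-measure their positions at the end. The arm ended clear of everything.
- **One disagreement:** the top and wrist cameras put the strip's middle up to 7 mm apart along its length. I used about the average, which is well inside the 22 mm allowed.

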